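# Find the loose terminal bolt and hold its cap open

### The arm

A 6-joint arm with a two-finger parallel gripper is mounted at the origin on the work surface. World frame = base frame: x ahead of the robot, y to its left, z up, the work surface at z = 0. Lengths are in m, angles in degrees, forces in N, time in s.
With the tool pointing down it reaches from about 0.425 to 1.125 m from the base axis. Payload 14.9 kg.
Tool frame: the origin (TCP) lies at the very end of the fingers, on their centre line; the grasp point (between the pads) lies 19 mm behind it (arm.grip_point_offset is the distance from the TCP to the grasp point, in m); z points along the fingers, y is the line along which they close (so a half turn about z gives the same grasp; the last joint's range is limited). The gripper opens to 91 mm and grips with 3 to 60 N. Pads are 32 mm wide; open, the fingers measure 118 mm over their backs; the gripper's body (76 mm by 178 mm) begins 60 mm behind the grasp point.
Start: joints at [-70.09, 21.709, 99.362, -0, 58.929, -1.908], TCP at [0.26, -0.65, 0.214] pointing down, gripper open.
Joint ranges: [-158.91, 158.91], [-42.39, 125.64], [0.06, 152.35], [-60.88, 240.88], [17.5, 164.5], [-176.32, 176.32]. Speed limits (degrees/s): [108.29, 108.29, 136.94, 180, 180, 180].

### API

Orientations are given as [roll, pitch, yaw] about the fixed x, y, z axes, in that order (R = Rz(yaw) Ry(pitch) Rx(roll)).
In Python, from workcell import arm, capture, workorder, boxes_of, place_of gives the robot as it stands. The module is installed in compiled form; this text tells all that it offers.
- The arm moves only by the tool arm_command, never from a script. Its argument "rows" is text: rows parted by semicolons, each of 5 numbers parted by spaces: the shift along the tool's x, y, z in cm, then the turn about the tool's z in rad, then the closure in counts, from 0 (fully open) to 255 (shut). In form: x y z twist hand; .... A call has 1 to 5 rows; each row is the pose to reach, as a shift and turn from the pose commanded when the call began, along the tool's axes at that moment; what a row does not reach only later rows make up. A row lasts 1/8 s, in which the tool goes at most 62.5 mm and 10.7 degrees, less where a joint would pass 70% of its speed; a pose out of reach is approached as far as the arm can. A call with a gripper value outside its range is refused whole. The fingers move at their own pace and stop on an object; "force" is the grip in N (left out, the last holds). Time passes only in rows, so rows that repeat a pose let the fingers close. It gives the time, the measured TCP pose, the force, the opening and the grip force at its end, in the units of the state.
- arm.get_obs(): the state, without advancing time (a new reading comes with each control period).
- capture(name): name is "scene" or "top" or "wrist"; returns a dict with "img" (420x560x3 uint8, red, green, blue), "fx", "fy", "cx", "cy" (pixels), "eye" and "rotation" of the camera in the world. Camera axes: x right, y up, looking along -z (the intrinsics and any distortion apply to the point x, -y, -z); pixel columns grow to the right and rows downward; lengths in m; the calibration is good to about 2 mm. The wrist camera is an equidistant fisheye: a pixel r from the principal point sees the ray r / f radians off the axis. A picture is of the moment at which its call begins. There is no depth.
- workorder.job_done(): hands the job in; it is judged then, once.
Trained networks look in a picture, given as the dict that the camera call returned (one of the last four; its "shot" number tells which), for a name from the list of things; names that differ only in an ending like _2 or _b are one class to them, and where a whole thing is asked for, a point or a joint stands for the part that bears it (a point fixed in the world has none). Each returns a list of dicts, best first, with "conf" (0 to 1); they miss things now and then, are a little off and sometimes report something else, mostly with a low value. They report only what shows in the picture. A call takes as long as a camera call.
- boxes_of(picture, label): "point" ([x, y, z] in m, in world coordinates, good to about 4 mm: the middle of the surface that is visible of it).
- place_of(picture, label): "point" ([x, y, z] in m, in world coordinates, good to about 4 mm: a listed point, or the origin of a listed thing).
The state is a dict: "clock": time; "qpos": joint angles; "qvel": joint speeds; "joint_torque": joint torques, N m; "ee_pos": TCP position; "orientation": TCP orientation; "force": force on the tool from outside, world axes, zero at the start; "torque": the same for the moment, N m; "finger_gap": finger opening in m; "finger_force": force on a finger pad.
Only numpy, scipy, OpenCV 4.12 (cv2) and the standard library are available. Lean on these libraries where they do the work, as an engineer would, in place of code of your own. Each camera call takes 0.05 s, during which the arm holds its last target. There are 200 camera calls.

### The job

Swing the steel keeper bar shut over the end of the terminal block until it clicks home in its detent. Then, with the caps still shut, press down on the bolt heads that show through them, one after another, until you find the one loose bolt: it gives under the fingertip, the two tight ones do not. Lift the cap of the loose bolt by its tab to at least 45 degrees open and finish while still holding it there for the spanner; leave the other two caps shut and do not disturb the loose things lying about.

Things in the scene. Friction and masses are not known exactly. Their poses are not given: they have to be found in the camera images.
- board: Plywood board 280 x 440 x 12 mm, fixed to the bench at a varying place and turn. It carries a black block with three like terminal posts at y = +62, 0, -62 mm, the keeper bar and electronics (under 30 mm above the bench). Origin: bench surface under the middle bolt; x away from the robot, y along the row to the left, z up. Which post has the loose bolt varies; only pressing tells.
- bolt_left (a point): Centre of the top of the left (+y) bolt head: steel hex, 17 mm across flats, top 62 mm above the bench, 8 mm proud of the red cap round it (it shows through a 24 mm hole in the shut cap). A tight bolt does not move. The loose one sinks 5 mm on a soft spring (1 N starts it, about 3 N bottoms it) and comes back up. Axes as board.
- bolt_mid (a point): The same point of the middle bolt. Its red plastic cap, like the others, is 46 mm square, top 54 mm above the bench, hinged along its far (+x) edge: the hinge line runs along the board's y, 24 mm beyond (+x) the bolt's centre and 50 mm above the bench; the cap's near edge swings up and away from the robot. A light spring shuts it from any angle if let go.
- bolt_right (a point): The same point of the right (-y) bolt.
- tab_left (a point): Where to grip the lift tab of the left cap while it is shut (the point is fixed to the board, it does not follow the cap): 41 mm nearer the robot (-x) than the bolt, 66 mm above the bench. The tab is red, 12 mm wide (along y), 5 mm thick, 30 mm long, and slopes up 40 degrees towards the robot from the middle of the cap's near edge (52 mm high) to its end 73 mm high. Axes as board.
- tab_mid (a point): The same point for the middle cap's tab. Lifting any cap takes about 1 N at the tab when shut and 2 N at 60 degrees. Pinched across its 12 mm width, the tab can pivot between the fingers as the cap swings up; its grip point is 67 mm from the hinge line.
- tab_right (a point): The same point for the right cap's tab.
- pivot (a point): On the upright pivot pin of the keeper bar, at the height of the knob's centre (62 mm above the bench; the pin itself ends at 42 mm). Fixed to the board, 60 mm beyond (+x) and 118 mm left (+y) of its origin. Axes as board.
- knob (a point): Centre of the black ball knob, 22 mm across, on an 8 mm stem at the free end of the keeper bar, 135 mm from the pivot and 62 mm above the bench. The bar is flat steel 16 mm wide, its top 36 mm above the bench. Moves with the bar.
- keeper (a joint): Turn of the keeper bar, rad: 0 is fully shut against its stop (from the pivot the bar points along the board's -x, over the end ear of the block); positive is open, the knob swung out to the left (clockwise from above). Starts 0.75 to 1.2 open, stays where left. Light to turn (0.3 N at the knob); from about 0.12 to 0.06 a sprung ball resists with about 2.5 N, then it clicks home.
- loose_bolt (a joint): How far the loose bolt is pressed down, m: 0 at rest, 0.005 fully down. Which of the three places it is in is not told.
- cap_a (a joint): Opening of the loose bolt's cap, rad, wherever that bolt is: 0 shut, 0.785 is 45 degrees open, 1.75 the stop.
- cap_b (a joint): Opening of the cap of one of the tight bolts, rad.
- cap_c (a joint): Opening of the cap of the other tight bolt, rad.
- gauge: Loose blue round pressure gauge, 68 mm across, 31 mm high, with a brass stem, lying face up on the near part of the board. Origin under its middle. To be left alone.
- spanner: Loose steel spanner, 180 mm long, 8 mm thick, lying on the far edge of the board along the row. Origin under its middle. To be left alone.
- screwdriver: Loose screwdriver with yellow handle, 200 mm, on the bench to the right. To be left alone.
- bottle: Clear bottle with a green cap, 66 mm across, 190 mm high, on the bench to the left. To be left alone.
- tape: Roll of blue tape, 84 mm across, 24 mm high, on the bench to the left. To be left alone.
- carton: Small cardboard carton 100 x 70 x 60 mm on the bench to the right. To be left alone.
- motor: Small steel electric motor, 36 mm across, 70 mm long, lying on the bench to the left near the robot. To be left alone.

How it is judged:
By the outcome, as a careful person would: the job done as asked, in the order asked, and still so for the second after the job is handed in, while the arm keeps its last pose, push and grip.
It also fails if it takes over 64 s, if anything falls off the work surface, if the arm or the gripper's body presses on something with over 40 N, if the wrist force passes 120 N, or if a joint passes its speed limit or range.

## Working session

There is one attempt and no reset: what is moved stays moved. The work goes in short steps, Python scripts to look and compute and a tool call to move; the robot and the scene stay as the last step left them, time stands still between calls to the robot, and variables do not carry over. Pictures are saved under pics/ and viewed, at most 10 in all, crops included, and the job is handed in when it is done.

Besides the shell and the picture viewer there is one more tool, called after "Emit:" by a JSON object that holds its "fn" and its "kwargs", one argument or row to a line. arm_command: Moves the arm, as the interface text tells. Its arguments: {"type":"object","properties":{"rows":{"type":"string"},"force":{"type":"number"}},"required":["rows"]}

```bash
mkdir -p pics; python3 - <<'E'
from workcell import arm, capture, boxes_of, place_of
import cv2,numpy as np
o=arm.get_obs();print(o['clock'],o['ee_pos'],o['orientation'],o['finger_gap'],arm.grip_point_offset)
for n in ['scene','top']:
    p=capture(n);cv2.imwrite(f'pics/{n}0.png',p['img'][:,:,::-1])
    for l in ['board','bolt_left','bolt_mid','bolt_right','tab_left','tab_mid','tab_right','pivot','knob','gauge','bottle','tape','motor','carton']:
        r=place_of(p,l);print(n,l,[(np.round(d['point'],3).tolist(),round(d['conf'],2)) for d in r[:2]])
E
```

```text
0.0 [ 0.26000343 -0.64947673  0.21327557] [-1.79936681e+02  7.81531589e-04  2.18205502e+01] 0.09098904515508117 0.0188
scene board [([0.538, 0.032, 0.002], 0.73)]
scene bolt_left [([0.537, 0.094, 0.059], 0.71)]
scene bolt_mid [([0.546, 0.029, 0.062], 0.85)]
scene bolt_right [([0.545, -0.033, 0.063], 0.88)]
scene tab_left [([0.499, 0.091, 0.067], 0.71), ([0.502, -0.03, 0.066], 0.16)]
scene tab_mid [([0.504, 0.025, 0.068], 0.56), ([0.516, 0.263, 0.06], 0.21)]
scene tab_right [([0.505, -0.028, 0.066], 0.63), ([0.536, 0.095, 0.061], 0.24)]
scene pivot [([0.592, 0.156, 0.067], 0.79)]
scene knob [([0.515, 0.262, 0.061], 0.78)]
scene gauge [([0.435, -0.028, 0.011], 0.59), ([0.616, 0.449, 0.003], 0.18)]
scene bottle [([0.613, 0.451, 0.004], 0.96)]
scene tape [([0.369, 0.451, 0.002], 0.93), ([0.647, -0.412, 0.002], 0.68)]
scene motor [([0.312, 0.363, -0.004], 0.97)]
scene carton []
top board [([0.542, 0.03, -0.0], 0.6), ([0.635, -0.03, 0.009], 0.57)]
top bolt_left [([0.538, 0.094, 0.059], 0.64)]
top bolt_mid [([0.54, 0.03, 0.06], 0.6)]
top bolt_right [([0.548, -0.031, 0.06], 0.77)]
top tab_left [([0.495, 0.091, 0.064], 0.75)]
top tab_mid [([0.501, 0.03, 0.065], 0.78)]
top tab_right [([0.508, -0.032, 0.062], 0.67), ([0.545, -0.03, 0.064], 0.67)]
top pivot [([0.54, 0.028, -0.001], 0.69), ([0.592, 0.148, 0.061], 0.68)]
top knob [([0.514, 0.265, 0.064], 0.68)]
top gauge [([0.439, -0.023, 0.012], 0.59)]
top bottle [([0.612, 0.457, -0.004], 0.9)]
top tape [([0.371, 0.451, 0.0], 0.81)]
top motor [([0.313, 0.361, 0.004], 0.69)]
top carton [([0.643, -0.414, 0.003], 0.93)]
```

```bash
cat > fit.py <<'E'
import numpy as np
L=dict(bl=(0,.062),bm=(0,0),br=(0,-.062),tl=(-.041,.062),tm=(-.041,0),tr=(-.041,-.062),pv=(.06,.118))
def fit(obs):
    A=np.array([L[k] for k,_ in obs]);B=np.array([p[:2] for _,p in obs])
    a=A-A.mean(0);b=B-B.mean(0)
    th=np.arctan2((a[:,0]*b[:,1]-a[:,1]*b[:,0]).sum(),(a*b).sum())
    R=np.array([[np.cos(th),-np.sin(th)],[np.sin(th),np.cos(th)]])
    t=B.mean(0)-R@A.mean(0);return th,R,t,B-(A@R.T+t)
E
python3 - <<'E'
from fit import *
o=[('bl',(.537,.094)),('bm',(.546,.029)),('br',(.545,-.033)),('tl',(.499,.091)),('tm',(.504,.025)),('tr',(.505,-.028)),('pv',(.592,.156)),('bl',(.538,.094)),('bm',(.54,.03)),('br',(.548,-.031)),('tl',(.495,.091)),('tm',(.501,.03)),('tr',(.508,-.032)),('pv',(.592,.148))]
th,R,t,e=fit(o);print(np.degrees(th),t,np.abs(e).max())
for k in L:print(k,np.round(R@L[k]+t,4))
pv=R@L['pv']+t
v=R.T@(np.array([.5145,.2635])-pv);print('knob',v,np.hypot(*v),'open',np.arctan2(v[1],-v[0]))
for q in (1.1,.9,.7,.5,.3,.1,0,-.05):
    print(q,np.round(pv+R@(.135*np.array([-np.cos(q),np.sin(q)])),4))
E
```

```text
4.194474722191846 [0.54235172 0.03127486] 0.005557900039149018
bl [0.5378 0.0931]
bm [0.5424 0.0313]
br [ 0.5469 -0.0306]
tl [0.4969 0.0901]
tm [0.5015 0.0283]
tr [ 0.506  -0.0336]
pv [0.5936 0.1533]
knob [-0.0707917   0.11564027] 0.13558811136539667 open 1.021475071468526
1.1 [0.5237 0.2689]
0.9 [0.5021 0.2527]
0.7 [0.4842 0.2325]
0.5 [0.4707 0.2092]
0.3 [0.462  0.1837]
0.1 [0.4586 0.157 ]
0 [0.4589 0.1435]
-0.05 [0.4596 0.1368]
```

View pics/scene0.png

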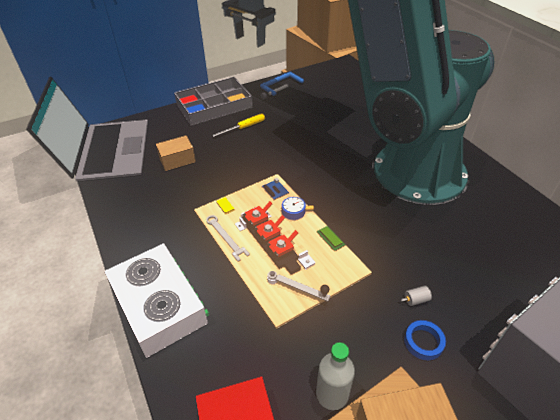

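View pics/top0.png

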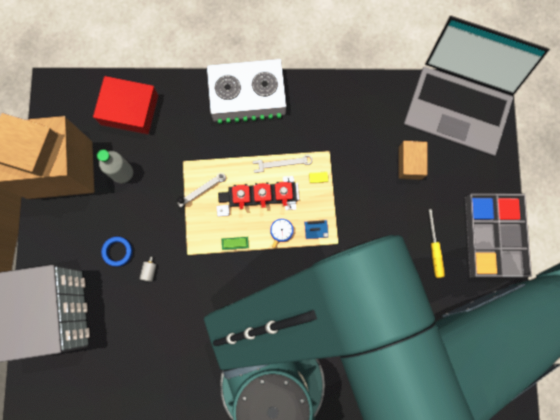

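```bash
cat > go.py <<'E'
import sys,numpy as np
from scipy.spatial.transform import Rotation as Ro
from workcell import arm
def go(*targets):
    o=arm.get_obs();p=np.array(o['ee_pos']);R=Ro.from_euler('xyz',o['orientation'],degrees=True)
    print('t',round(o['clock'],2),'p',np.round(p,4),'ypr',np.round(o['orientation'],2),'F',np.round(o['force'],2),'gap',round(o['finger_gap'],4))
    for x,y,z,yaw in targets:
        d=R.inv().apply(np.array([x,y,z])-p)*100
        print((x,y,z,yaw),'->',np.round(d,2),'twist',round(-np.radians(yaw-o['orientation'][2]),3))
if __name__=='__main__': go(*[tuple(map(float,a.split(','))) for a in sys.argv[1:]])
E
python3 go.py .5,-.28,.2,0 .53,0,.18,-20 .514,.264,.13,-30 .514,.264,.043,-30
```

```text
t 1.5 p [ 0.2602 -0.6499  0.2139] ypr [-180.      0.     21.82] F [ 0.56  0.73 -0.62] gap 0.0911
(0.5, -0.28, 0.2, 0.0) -> [ 36.01 -25.42   1.39] twist 0.381
(0.53, 0.0, 0.18, -20.0) -> [ 49.2  -50.3    3.39] twist 0.73
(0.514, 0.264, 0.13, -30.0) -> [ 57.53 -75.4    8.4 ] twist 0.904
(0.514, 0.264, 0.043, -30.0) -> [ 57.53 -75.4   17.1 ] twist 0.904
```

Emit:
{"fn": "arm_command", "kwargs": {
  "rows": "4.2 -3 0 0.05 60; 8.7 -6.2 0.2 0.1 60; 13 -9.2 0.4 0.15 60; 17.5 -12.4 0.6 0.2 60; 22 -15.5 0.8 0.25 60"
}}

```text
clock: 2.12
ee_pos: [0.4076, -0.4227, 0.2061]
orientation: [180.0, -0.0, 7.4]
force: [1.1, 0.1, 0.1]
finger_gap: 0.0698
finger_force: 0.0
```

```bash
python3 go.py .5,-.28,.2,0 .53,0,.18,-20 .514,.264,.13,-30
```

```text
t 2.12 p [ 0.4076 -0.4227  0.2061] ypr [ 1.7998e+02 -1.0000e-02  7.3900e+00] F [1.13 0.12 0.15] gap 0.0698
(0.5, -0.28, 0.2, 0.0) -> [ 11.   -12.97   0.61] twist 0.129
(0.53, 0.0, 0.18, -20.0) -> [ 17.58 -40.35   2.6 ] twist 0.478
(0.514, 0.264, 0.13, -30.0) -> [ 19.39 -66.74   7.59] twist 0.653
```

Emit:
{"fn": "arm_command", "kwargs": {
  "rows": "3 -4.8 0.5 0.07 70; 6 -9.6 1 0.14 70; 9 -14.6 1.5 0.2 70; 11.5 -20 2 0.26 70; 13.5 -25.5 2.5 0.32 70"
}}

```text
clock: 2.75
ee_pos: [0.508, -0.152, 0.1811]
orientation: [180.0, -0.0, -11.0]
force: [0.7, 0.4, -0.6]
finger_gap: 0.0661
finger_force: 0.0
```

Emit:
{"fn": "arm_command", "kwargs": {
  "rows": "0 -6 0 0.06 90; 0.5 -12 0.3 0.12 90; 1.5 -18 0.6 0.2 90; 2.5 -24 1.2 0.26 90; 3.5 -30 2 0.32 90"
}}

```text
clock: 3.38
ee_pos: [0.5989, 0.1364, 0.1611]
orientation: [-180.0, -0.0, -29.3]
force: [1.5, -0.1, 0.2]
finger_gap: 0.0588
finger_force: 0.0
```

```bash
python3 go.py .514,.264,.13,-30 .514,.264,.1,-30
python3 - <<'E'
from workcell import *
import numpy as np
p=capture('wrist')
for l in ['knob','pivot','bolt_left']:print(l,[(np.round(d['point'],4),d['conf']) for d in place_of(p,l)[:2]])
E
```

```text
t 3.38 p [0.5989 0.1364 0.1611] ypr [-1.7997e+02 -4.0000e-02 -2.9280e+01] F [ 1.5  -0.05  0.2 ] gap 0.0588
(0.514, 0.264, 0.13, -30.0) -> [-13.64  -6.98   3.11] twist 0.013
(0.514, 0.264, 0.1, -30.0) -> [-13.64  -6.97   6.11] twist 0.013
knob [(array([0.519 , 0.265 , 0.0593]), 0.96)]
pivot [(array([0.5951, 0.153 , 0.0631]), 0.83)]
bolt_left []
```

Emit:
{"fn": "arm_command", "kwargs": {
  "rows": "-4.5 -2.3 1 0 90; -9 -4.6 2 0 90; -13.5 -7 3 0 90; -13.5 -7.1 6 0 90; -13.5 -7.1 6 0 90"
}}

```text
clock: 4.2
ee_pos: [0.5136, 0.2607, 0.0997]
orientation: [179.8, 0.1, -29.2]
force: [0.3, -0.5, 0.1]
finger_gap: 0.0588
finger_force: 0.0
```

```bash
python3 go.py .516,.264,.043,-30
python3 - <<'E'
from workcell import *
import numpy as np,cv2
p=capture('wrist');cv2.imwrite('pics/w1.png',p['img'][:,:,::-1])
for l in ['knob']:print(l,[(np.round(d['point'],4),d['conf']) for d in place_of(p,l)[:2]])
E
```

```text
t 4.2 p [0.5136 0.2607 0.0997] ypr [ 1.7985e+02  1.0000e-01 -2.9180e+01] F [ 0.34 -0.45  0.12] gap 0.0588
(0.516, 0.264, 0.043, -30.0) -> [ 0.06 -0.42  5.67] twist 0.014
knob [(array([0.5194, 0.2645, 0.059 ]), 0.61)]
```

View pics/w1.png

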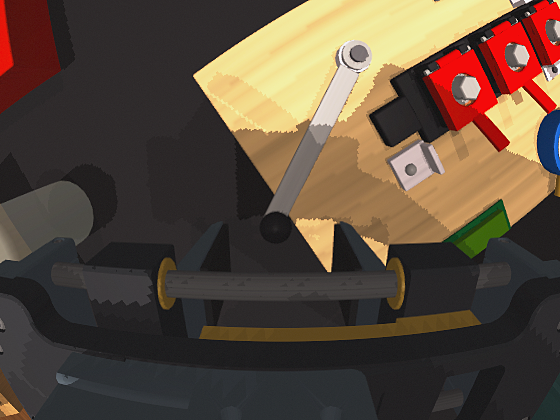

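The wrist view shows the knob at (276,228), between the open fingers; the bar runs up to the pivot at (354,57). I'll go down and grip.

Emit:
{"fn": "arm_command", "kwargs": {
  "rows": "0.3 -0.4 2 0 90; 0.3 -0.4 4 0 90; 0.3 -0.4 5.6 0 90; 0.3 -0.4 5.6 0 150; 0.3 -0.4 5.6 0 180",
  "force": 8
}}

```text
clock: 4.92
ee_pos: [0.5197, 0.2642, 0.0453]
orientation: [-180.0, -0.0, -29.2]
force: [0.3, 0.7, -0.2]
finger_gap: 0.0421
finger_force: 0.0
```

Emit:
{"fn": "arm_command", "kwargs": {
  "rows": "0 0 0 0 255; 0 0 0 0 255; 0 0 0 0 255; 0 0 0 0 255",
  "force": 8
}}

```text
clock: 5.42
ee_pos: [0.5198, 0.2643, 0.0453]
orientation: [-180.0, -0.0, -29.2]
force: [-0.1, -0.4, 4.2]
finger_gap: 0.0208
finger_force: 8.0
```

```bash
python3 - <<'E'
from go import go
from fit import *
th=np.radians(4.2);R=np.array([[np.cos(th),-np.sin(th)],[np.sin(th),np.cos(th)]])
pv=np.array([.594,.153])
T=[]
for q,y in ((.95,-26),(.85,-21),(.75,-17),(.65,-13),(.55,-9),(.45,-5),(.35,-1),(.25,4)):
    x=pv+R@(.135*np.array([-np.cos(q),np.sin(q)]));T.append((round(x[0],4),round(x[1],4),.0435,y))
go(*T)
E
```

```text
t 5.42 p [0.5198 0.2643 0.0453] ypr [-1.7997e+02 -2.0000e-02 -2.9170e+01] F [-0.09 -0.41  4.21] gap 0.0208
(np.float64(0.5076), np.float64(0.2568), 0.0435, -26) -> [-0.7   1.24  0.18] twist -0.055
(np.float64(0.4977), np.float64(0.2476), 0.0435, -21) -> [-1.11  2.53  0.17] twist -0.143
(np.float64(0.4887), np.float64(0.2375), 0.0435, -17) -> [-1.41  3.85  0.17] twist -0.212
(np.float64(0.4808), np.float64(0.2266), 0.0435, -13) -> [-1.57  5.19  0.17] twist -0.282
(np.float64(0.4741), np.float64(0.2149), 0.0435, -9) -> [-1.58  6.54  0.17] twist -0.352
(np.float64(0.4685), np.float64(0.2027), 0.0435, -5) -> [-1.48  7.87  0.17] twist -0.422
(np.float64(0.4641), np.float64(0.1899), 0.0435, -1) -> [-1.24  9.21  0.17] twist -0.492
(np.float64(0.4611), np.float64(0.1767), 0.0435, 4) -> [-0.85 10.5   0.17] twist -0.579
```

Emit:
{"fn": "arm_command", "kwargs": {
  "rows": "-0.5 0.9 0.2 -0.05 255; -0.9 1.9 0.2 -0.1 255; -1.1 2.5 0.2 -0.14 255; -1.3 3.2 0.2 -0.18 255; -1.4 3.9 0.2 -0.21 255"
}}

```text
clock: 6.05
ee_pos: [0.4891, 0.2372, 0.0436]
orientation: [-179.9, -0.1, -17.1]
force: [1.7, 0.0, 6.5]
finger_gap: 0.021
finger_force: 8.0
```

```bash
cat > arc.py <<'E'
from go import go
from fit import *
import sys
th=np.radians(4.2);R=np.array([[np.cos(th),-np.sin(th)],[np.sin(th),np.cos(th)]])
pv=np.array([.594,.153])
T=[]
for q in map(float,sys.argv[1:]):
    x=pv+R@(.135*np.array([-np.cos(q),np.sin(q)]));T.append((round(float(x[0]),4),round(float(x[1]),4),.0435,4-max(0,(q-.25))*43))
go(*T)
E
python3 arc.py .65 .55 .45 .35 .25 .2 .15 .1 .05 0
```

```text
t 6.05 p [0.4891 0.2372 0.0436] ypr [-1.7992e+02 -9.0000e-02 -1.7070e+01] F [1.71 0.01 6.49] gap 0.021
(0.4808, 0.2266, 0.0435, -13.2) -> [-0.48  1.25  0.01] twist -0.068
(0.4741, 0.2149, 0.0435, -8.900000000000002) -> [-0.78  2.57  0.01] twist -0.143
(0.4685, 0.2027, 0.0435, -4.6) -> [-0.96  3.9   0.01] twist -0.218
(0.4641, 0.1899, 0.0435, -0.29999999999999893) -> [-1.    5.25  0.  ] twist -0.293
(0.4611, 0.1767, 0.0435, 4) -> [-0.9  6.6  0. ] twist -0.368
(0.4601, 0.1701, 0.0435, 4) -> [-0.8   7.26  0.  ] twist -0.368
(0.4594, 0.1633, 0.0435, 4) -> [-0.67  7.93  0.  ] twist -0.368
(0.459, 0.1566, 0.0435, 4) -> [-0.51  8.58  0.  ] twist -0.368
(0.459, 0.1499, 0.0435, 4) -> [-0.32  9.22  0.  ] twist -0.368
(0.4594, 0.1431, 0.0435, 4) -> [-0.08  9.86 -0.  ] twist -0.368
```

Emit:
{"fn": "arm_command", "kwargs": {
  "rows": "-0.5 1.2 0 -0.07 255; -0.8 2.6 0 -0.14 255; -0.95 3.9 0 -0.22 255; -1 5.2 0 -0.29 255; -0.9 6.6 0 -0.37 255"
}}

```text
clock: 6.68
ee_pos: [0.4605, 0.1764, 0.0433]
orientation: [-180.0, -0.1, 4.2]
force: [0.6, 0.1, 3.4]
finger_gap: 0.0211
finger_force: 8.0
```

```bash
python3 arc.py  .2 .15 .1 .05 0 -.03
```

```text
t 6.67 p [0.4605 0.1764 0.0433] ypr [-1.7998e+02 -6.0000e-02  4.2200e+00] F [0.55 0.14 3.41] gap 0.0211
(0.4601, 0.1701, 0.0435, 4) -> [-0.09  0.63 -0.02] twist 0.004
(0.4594, 0.1633, 0.0435, 4) -> [-0.21  1.3  -0.02] twist 0.004
(0.459, 0.1566, 0.0435, 4) -> [-0.3   1.96 -0.02] twist 0.004
(0.459, 0.1499, 0.0435, 4) -> [-0.35  2.63 -0.02] twist 0.004
(0.4594, 0.1431, 0.0435, 4) -> [-0.36  3.31 -0.02] twist 0.004
(0.4597, 0.1391, 0.0435, 4) -> [-0.36  3.72 -0.02] twist 0.004
```

Emit:
{"fn": "arm_command", "kwargs": {
  "rows": "-0.1 0.6 0 0 255; -0.2 1.3 0 0 255; -0.25 1.9 0 0 255; -0.3 2.3 0 0 255"
}}

```text
clock: 7.18
ee_pos: [0.4586, 0.1532, 0.0429]
orientation: [-180.0, 0.0, 4.0]
force: [-3.4, 4.6, 5.4]
finger_gap: 0.021
finger_force: 8.0
```

Emit:
{"fn": "arm_command", "kwargs": {
  "rows": "0 0.3 0 0 255; 0 0.5 0 0 255"
}}

```text
clock: 7.42
ee_pos: [0.459, 0.1482, 0.0428]
orientation: [180.0, 0.0, 4.1]
force: [-0.8, 1.9, 3.8]
finger_gap: 0.0211
finger_force: 8.0
```

Emit:
{"fn": "arm_command", "kwargs": {
  "rows": "0 0.2 0 0 255; 0 0.4 0 0 255"
}}

```text
clock: 7.68
ee_pos: [0.4595, 0.1442, 0.0429]
orientation: [180.0, -0.0, 4.1]
force: [-0.9, 1.2, 2.3]
finger_gap: 0.0211
finger_force: 8.0
```

Emit:
{"fn": "arm_command", "kwargs": {
  "rows": "0 0.15 0 0 255; 0 0.3 0 0 255"
}}

```text
clock: 7.92
ee_pos: [0.4595, 0.1418, 0.0429]
orientation: [-179.9, 0.0, 4.0]
force: [-5.3, 16.0, -0.0]
finger_gap: 0.0219
finger_force: 8.0
```

Emit:
{"fn": "arm_command", "kwargs": {
  "rows": "0 0.1 0 0 255; 0 0.2 0 0 255"
}}

```text
clock: 8.18
ee_pos: [0.4596, 0.1401, 0.0429]
orientation: [-179.9, 0.0, 4.0]
force: [-5.3, 16.1, 0.1]
finger_gap: 0.0256
finger_force: 8.0
```

Emit:
{"fn": "arm_command", "kwargs": {
  "rows": "0 -0.2 0 0 150; 0 -0.2 0 0 150; 0 -0.2 0 0 150; 0 -0.2 -3 0 150; 0 -0.2 -7 0 150"
}}

```text
clock: 8.8
ee_pos: [0.459, 0.141, 0.1131]
orientation: [180.0, 0.1, 4.1]
force: [-0.1, 0.0, 0.2]
finger_gap: 0.0371
finger_force: 0.0
```

```bash
python3 - <<'E'
from workcell import *
from fit import *
from go import go
import cv2
ps=[capture(n) for n in('top','scene','wrist')]
cv2.imwrite('pics/w2.png',ps[2]['img'][:,:,::-1])
o=[]
for p,n in zip(ps,'tsw'):
    for k,l in zip(L,['bolt_left','bolt_mid','bolt_right','tab_left','tab_mid','tab_right','pivot']):
        r=[d for d in place_of(p,l) if d['conf']>.5]
        if r:
            print(n,k,np.round(r[0]['point'],4),round(r[0]['conf'],2))
            if n=='w' : o.append((k,r[0]['point']))
    r=place_of(p,'knob');print(n,'knob',[np.round(d['point'],4) for d in r[:1]])
th,R,t,e=fit(o);print(np.degrees(th),t,np.round(e,4))
for k in L:print(k,np.round(R@L[k]+t,4))
x=R@np.array([.002,.062])+t
go((x[0],x[1],.1,4.2),(x[0],x[1],.066,4.2))
E
```

```text
t bl [0.5359 0.093  0.06  ] 0.76
t bm [0.5402 0.0336 0.0642] 0.77
t br [ 0.5472 -0.0292  0.0622] 0.88
t tl [0.4957 0.0899 0.0649] 0.87
t tr [ 0.5045 -0.0318  0.0645] 0.69
t pv [0.5906 0.1497 0.0579] 0.81
t knob []
s bl [0.5349 0.0935 0.0608] 0.88
s bm [0.5466 0.0297 0.0604] 0.56
s br [ 0.5473 -0.0331  0.0612] 0.88
s tm [0.5049 0.0239 0.066 ] 0.55
s tr [ 0.506  -0.0293  0.0658] 0.87
s pv [0.591  0.1564 0.0648] 0.89
s knob [array([0.4561, 0.1378, 0.06  ])]
w br [ 0.549  -0.0292  0.0612] 0.63
w tl [0.497  0.0861 0.0673] 0.62
w tm [0.5024 0.0317 0.0616] 0.9
w tr [ 0.5028 -0.0357  0.0653] 0.64
w pv [0.595  0.1561 0.0607] 0.65
w knob [array([0.4621, 0.1401, 0.0575])]
4.274206361035564 [0.54263969 0.03157023] [[ 0.0017  0.0011]
 [-0.0001 -0.0042]
 [ 0.0006  0.0032]
 [-0.0036 -0.0024]
 [ 0.0013  0.0024]]
bl [0.538  0.0934]
bm [0.5426 0.0316]
br [ 0.5473 -0.0303]
tl [0.4971 0.0903]
tm [0.5018 0.0285]
tr [ 0.5064 -0.0333]
pv [0.5937 0.1537]
t 10.15 p [0.4597 0.1414 0.1129] ypr [-180.      0.      4.06] F [-0.51 -0.54  0.2 ] gap 0.0374
(np.float64(0.5400132803174463), np.float64(0.09354684948092709), 0.1, 4.2) -> [7.68 5.34 1.29] twist -0.003
(np.float64(0.5400132803174463), np.float64(0.09354684948092709), 0.066, 4.2) -> [7.68 5.34 4.69] twist -0.003
```

View pics/w2.png

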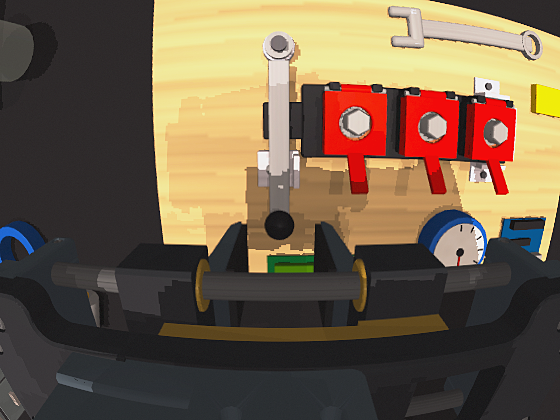

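The bar now lies straight over the ear (knob (278,225), pivot (279,45)) and it met the stop at 16 N, so it is home. Next I'll press the left bolt with closed fingers.

Emit:
{"fn": "arm_command", "kwargs": {
  "rows": "3.8 2.7 0 0 255; 7.6 5.3 0 0 255; 7.7 5.3 2 0 255; 7.7 5.3 4 0 255; 7.7 5.3 4.6 0 255"
}}

```text
clock: 10.78
ee_pos: [0.5382, 0.0941, 0.065]
orientation: [180.0, 0.2, 4.1]
force: [-0.6, -0.4, 0.0]
finger_gap: 0.0005
finger_force: 0.0
```

Emit:
{"fn": "arm_command", "kwargs": {
  "rows": "0 0 0 0 255; 0 0 0.1 0 255; 0 0 0.2 0 255; 0 0 0.3 0 255"
}}

```text
clock: 11.28
ee_pos: [0.5404, 0.094, 0.0642]
orientation: [-180.0, -0.0, 4.1]
force: [-0.1, -0.1, -0.9]
finger_gap: 0.0003
finger_force: 0.0
```

Emit:
{"fn": "arm_command", "kwargs": {
  "rows": "0 0 0.1 0 255; 0 0 0.1 0 255"
}}

```text
clock: 11.52
ee_pos: [0.5402, 0.0939, 0.0629]
orientation: [-180.0, 0.0, 4.1]
force: [0.9, -0.9, 0.7]
finger_gap: 0.0006
finger_force: 0.0
```

Emit:
{"fn": "arm_command", "kwargs": {
  "rows": "0 0 0.1 0 255; 0 0 0.1 0 255"
}}

```text
clock: 11.78
ee_pos: [0.5403, 0.0939, 0.0622]
orientation: [180.0, 0.0, 4.1]
force: [-2.1, -0.5, 7.8]
finger_gap: 0.0008
finger_force: 3.7
```

Emit:
{"fn": "arm_command", "kwargs": {
  "rows": "0 0 0.1 0 255; 0 0 0.1 0 255"
}}

```text
clock: 12.02
ee_pos: [0.5404, 0.0939, 0.0621]
orientation: [180.0, 0.0, 4.1]
force: [-9.2, -2.9, 27.1]
finger_gap: 0.0005
finger_force: 13.4
```

```bash
python3 - <<'E'
from go import go
go((.5446,.0317,.075,4.2),(.5446,.0317,.0635,4.2))
E
```

```text
t 12.03 p [0.5404 0.0939 0.0621] ypr [1.80e+02 3.00e-02 4.06e+00] F [-9.22 -2.93 27.06] gap 0.0005
(0.5446, 0.0317, 0.075, 4.2) -> [-0.02  6.24 -1.29] twist -0.003
(0.5446, 0.0317, 0.0635, 4.2) -> [-0.02  6.24 -0.14] twist -0.003
```

Left bolt is tight (27 N, no movement). On to the middle one.

Emit:
{"fn": "arm_command", "kwargs": {
  "rows": "0 0 -1.5 0 255; 0 3.1 -1.6 0 255; 0 6.2 -1.5 0 255; 0 6.2 -0.3 0 255; 0 6.2 -0.3 0 255"
}}

```text
clock: 12.65
ee_pos: [0.544, 0.0323, 0.0632]
orientation: [-180.0, 0.1, 4.0]
force: [-0.2, -0.5, 0.3]
finger_gap: 0.0006
finger_force: 0.0
```

Emit:
{"fn": "arm_command", "kwargs": {
  "rows": "0 0 0.1 0 255; 0 0 0.15 0 255"
}}

```text
clock: 12.9
ee_pos: [0.5447, 0.0326, 0.0625]
orientation: [-180.0, -0.0, 4.1]
force: [0.6, 0.8, -0.1]
finger_gap: 0.0003
finger_force: 0.0
```

Emit:
{"fn": "arm_command", "kwargs": {
  "rows": "0 0 0.1 0 255; 0 0 0.1 0 255"
}}

```text
clock: 13.15
ee_pos: [0.5448, 0.0326, 0.0622]
orientation: [-180.0, 0.0, 4.1]
force: [-5.5, 3.0, 14.7]
finger_gap: 0.0001
finger_force: 7.3
```

Emit:
{"fn": "arm_command", "kwargs": {
  "rows": "0 0 0.1 0 255; 0 0 0.1 0 255"
}}

```text
clock: 13.4
ee_pos: [0.5448, 0.0325, 0.0621]
orientation: [-180.0, 0.0, 4.1]
force: [-12.1, 2.4, 33.9]
finger_gap: 0.0003
finger_force: 17.0
```

Middle is tight too (34 N, no movement). I'll press the right one to confirm.

Emit:
{"fn": "arm_command", "kwargs": {
  "rows": "0 0 -1.5 0 255; 0 3.1 -1.6 0 255; 0 6.2 -1.5 0 255; 0 6.2 -0.3 0 255; 0 6.2 -0.3 0 255"
}}

```text
clock: 14.02
ee_pos: [0.5483, -0.0293, 0.0626]
orientation: [-180.0, 0.1, 4.0]
force: [-0.0, 0.6, -0.4]
finger_gap: 0.0006
finger_force: 0.0
```

Emit:
{"fn": "arm_command", "kwargs": {
  "rows": "0 0 0.1 0 255; 0 0 0.2 0 255; 0 0 0.25 0 255"
}}

```text
clock: 14.4
ee_pos: [0.5491, -0.0294, 0.061]
orientation: [-180.0, -0.0, 4.1]
force: [-0.1, 1.1, 1.7]
finger_gap: 0.0004
finger_force: 0.5
```

Emit:
{"fn": "arm_command", "kwargs": {
  "rows": "0 0 0.1 0 255; 0 0 0.1 0 255"
}}

```text
clock: 14.65
ee_pos: [0.5491, -0.0297, 0.06]
orientation: [-180.0, -0.0, 4.1]
force: [1.4, 1.0, 1.4]
finger_gap: 0.0005
finger_force: 0.7
```

Emit:
{"fn": "arm_command", "kwargs": {
  "rows": "0 0 0.1 0 255; 0 0 0.1 0 255"
}}

```text
clock: 14.9
ee_pos: [0.5491, -0.0298, 0.0589]
orientation: [-180.0, -0.0, 4.1]
force: [-0.3, 2.1, 2.8]
finger_gap: 0.0003
finger_force: 0.9
```

Emit:
{"fn": "arm_command", "kwargs": {
  "rows": "0 0 0.1 0 255; 0 0 0.15 0 255; 0 0 0.15 0 255"
}}

```text
clock: 15.28
ee_pos: [0.5491, -0.0298, 0.0574]
orientation: [180.0, -0.0, 4.1]
force: [0.2, 1.6, 2.8]
finger_gap: 0.0004
finger_force: 1.1
```

Emit:
{"fn": "arm_command", "kwargs": {
  "rows": "0 0 -0.6 0 255; 0 0 -2 0 255; 0 0 -5 0 130; -2 0 -6 0 130; -4.3 0 -6 0 130"
}}

```text
clock: 15.9
ee_pos: [0.5064, -0.033, 0.1192]
orientation: [180.0, -0.1, 4.1]
force: [0.5, -0.9, -0.9]
finger_gap: 0.0274
finger_force: 0.0
```

```bash
python3 - <<'E'
from workcell import *
from go import go
import cv2,numpy as np
p=capture('wrist');cv2.imwrite('pics/w3.png',p['img'][:,:,::-1])
for l in['tab_right','bolt_right','tab_mid','bolt_mid']:print(l,[(np.round(d['point'],4),round(d['conf'],2)) for d in place_of(p,l)[:2]])
go((.5064,-.0333,.047,4.2))
E
```

```text
tab_right [(array([ 0.504 , -0.0326,  0.0636]), 0.83)]
bolt_right [(array([0.5004, 0.0297, 0.065 ]), 0.4)]
tab_mid [(array([0.5016, 0.0284, 0.0648]), 0.59)]
bolt_mid []
t 16.15 p [ 0.507  -0.0329  0.118 ] ypr [ 1.7999e+02 -6.0000e-02  4.0500e+00] F [ 0.18  0.2  -0.28] gap 0.0441
(0.5064, -0.0333, 0.047, 4.2) -> [-0.07  0.04  7.1 ] twist -0.003
```

View pics/w3.png

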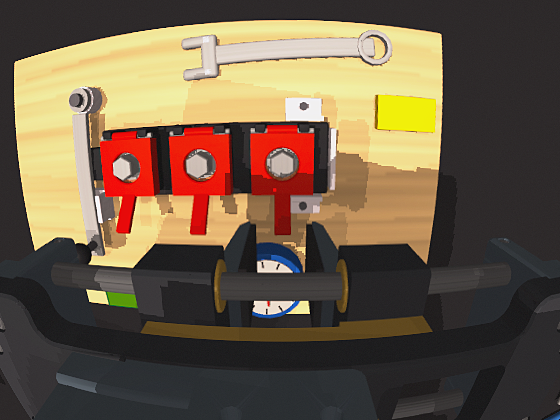

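Tab_right is at (282,213), between the fingers. The right bolt sank the full 5 mm at under 3 N, so it is the loose one. I'll grip its tab.

Emit:
{"fn": "arm_command", "kwargs": {
  "rows": "-0.3 0 2.5 0 130; -0.3 0 5 0 130; -0.3 0 6.1 0 130; -0.3 0 6.1 0 255; -0.3 0 6.1 0 255",
  "force": 15
}}

```text
clock: 16.77
ee_pos: [0.5038, -0.0331, 0.0571]
orientation: [180.0, -0.1, 4.1]
force: [0.6, -0.2, -0.7]
finger_gap: 0.0274
finger_force: 0.0
```

Emit:
{"fn": "arm_command", "kwargs": {
  "rows": "0 0 0 0 255; 0 0 0 0 255; 0 0 0 0 255"
}}

```text
clock: 17.15
ee_pos: [0.5036, -0.0337, 0.057]
orientation: [179.9, -0.1, 4.1]
force: [-1.4, -9.4, 3.4]
finger_gap: 0.0118
finger_force: 15.0
```

```bash
python3 - <<'E'
import numpy as np
from go import go
go()
r=6.93;f=np.radians(14.8)
for t in (5,10,15,20,25,30,35,40,45,50,55,60):
    a=f+np.radians(t);print(t,round(r*(np.cos(f)-np.cos(a)),2),round(-r*(np.sin(a)-np.sin(f)),2))
E
```

```text
t 17.15 p [ 0.5036 -0.0337  0.057 ] ypr [ 1.7994e+02 -6.0000e-02  4.0800e+00] F [-1.39 -9.38  3.36] gap 0.0118
5 0.18 -0.58
10 0.41 -1.14
15 0.69 -1.67
20 1.01 -2.18
25 1.38 -2.67
30 1.78 -3.11
35 2.23 -3.52
40 2.71 -3.89
45 3.21 -4.22
50 3.75 -4.5
55 4.31 -4.73
60 4.88 -4.92
```

Emit:
{"fn": "arm_command", "kwargs": {
  "rows": "0.05 0.07 -0.2 0 255; 0.18 0.07 -0.58 0 255; 0.3 0.07 -0.86 0 255; 0.41 0.07 -1.14 0 255; 0.69 0.07 -1.67 0 255"
}}

```text
clock: 17.77
ee_pos: [0.5097, -0.0334, 0.0732]
orientation: [180.0, 0.1, 4.1]
force: [0.4, -6.4, -2.5]
finger_gap: 0.0118
finger_force: 15.0
```

Emit:
{"fn": "arm_command", "kwargs": {
  "rows": "0.16 0 -0.26 0 255; 0.32 0 -0.51 0 255; 0.5 0 -0.75 0 255; 0.69 0 -1 0 255; 0.88 0 -1.22 0 255"
}}

```text
clock: 18.4
ee_pos: [0.5184, -0.0327, 0.0854]
orientation: [180.0, 0.1, 4.1]
force: [-1.0, -5.9, -2.7]
finger_gap: 0.0115
finger_force: 15.0
```

Emit:
{"fn": "arm_command", "kwargs": {
  "rows": "0.2 0 -0.22 0 255; 0.43 0 -0.43 0 255; 0.66 0 -0.63 0 255; 0.9 0 -0.83 0 255; 1.14 0 -1 0 255"
}}

```text
clock: 19.02
ee_pos: [0.5295, -0.0319, 0.0954]
orientation: [180.0, 0.1, 4.1]
force: [-2.5, -5.8, -0.6]
finger_gap: 0.0117
finger_force: 15.0
```

Emit:
{"fn": "arm_command", "kwargs": {
  "rows": "0.25 0 -0.17 0 255; 0.5 0 -0.33 0 255; 0.77 0 -0.47 0 255; 1.04 0 -0.61 0 255; 1.32 0 -0.73 0 255"
}}

```text
clock: 19.65
ee_pos: [0.5427, -0.0309, 0.1027]
orientation: [180.0, 0.1, 4.1]
force: [-3.7, -5.5, 0.4]
finger_gap: 0.0115
finger_force: 15.0
```

Emit:
{"fn": "arm_command", "kwargs": {
  "rows": "0.28 0 -0.11 0 255; 0.57 0 -0.2 0 255; 0.85 0 -0.3 0 255; 0.85 0 -0.3 0 255"
}}

```text
clock: 20.15
ee_pos: [0.5513, -0.0303, 0.1057]
orientation: [180.0, 0.1, 4.1]
force: [-3.1, -4.8, -0.3]
finger_gap: 0.0118
finger_force: 15.0
```

```bash
python3 - <<'E'
from workcell import *
from go import go
import cv2,numpy as np
go()
a=capture('wrist')['img'];b=capture('scene')['img'][170:310,180:380]
b=cv2.resize(b,None,fx=3,fy=3,interpolation=cv2.INTER_CUBIC)
cv2.imwrite('pics/w4.png',a[:,:,::-1]);cv2.imwrite('pics/s4.png',b[:,:,::-1])
E
```

```text
t 20.15 p [ 0.5513 -0.0303  0.1057] ypr [1.7999e+02 8.0000e-02 4.0700e+00] F [-3.13 -4.75 -0.26] gap 0.0118
```

View pics/w4.png

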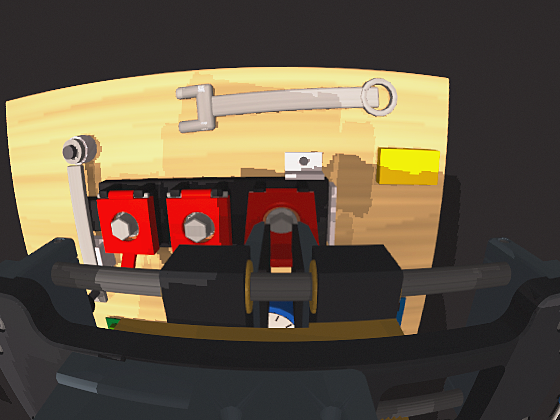

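View pics/s4.png

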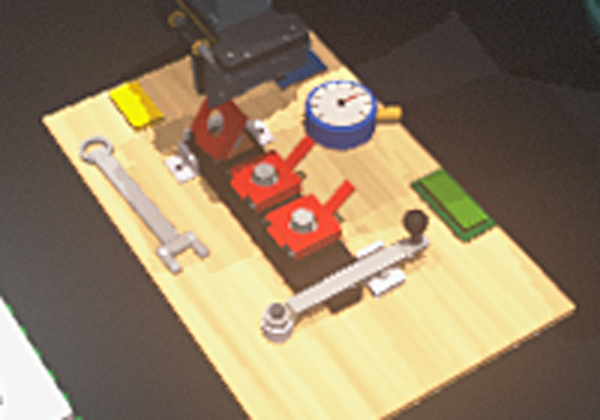

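The crop shows the right cap raised at about (215,130). The other two caps are shut at (265,180) and (300,222), and the bar is closed with its knob at (417,222). The spanner and gauge have not moved.

```bash
python3 -c "
from workcell import workorder
print(workorder.job_done())"
```

```text
the job is handed in; nothing more can be done
None
```

The job is handed in: the keeper bar is shut past its detent, the right bolt is the loose one (it sank 5 mm, the other two held firm), and its cap is held at roughly 58° open with the other two shut.

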